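# Fold back the guard and lock a brake lever endwise in its filing fixture

## Robot

A 6-joint arm with a two-finger parallel gripper is mounted at the origin on a cart in front of the work surface, level with it; the furniture and walls round the work are solid. World frame = base frame: x ahead of the robot, y to its left, z up, the work surface at z = 0. Lengths are in m, angles in rad, forces in N, time in s.
With the tool pointing down it reaches from about 0.375 to 0.975 m from the base axis. Payload 3.8 kg.
Tool frame: the origin (TCP) lies on the mounting face of the last link; the fingertips stand 173 mm ahead of it and the grasp point (between the pads) lies 155 mm ahead of it (bot.hold_point_z is the distance from the TCP to the grasp point, in m); z points along the fingers, y is the line along which they close (so a half turn about z gives the same grasp; the last joint's range is limited). The gripper opens to 85 mm and grips with 20 to 120 N. Pads are 22 mm wide; open, the fingers measure 114 mm over their backs; the gripper's body (76 mm by 85 mm) begins 54 mm behind the grasp point. The pads swing forward as they close: fully open they stand 13 mm farther back than shut.
Start: joints at [1.27, 0.264, 1.604, -0, 1.274, -0.037], TCP at [0.176, 0.652, 0.405] pointing down, gripper open.
Joint ranges: [-2.63, 2.63], [-0.94, 2.18], [0.31, 2.57], [-1.31, 4.45], [0, 2.66], [-2.55, 2.55]. Speed limits (rad/s): [2.57, 2.57, 3.14, 3.14, 3.14, 3.14].

## Interface

Orientations are given as a rotation vector (axis times angle).
In Python, from workcell import bot, optics gives the robot as it stands.
- The arm moves only by the shell command python3 -m jog 'ROWS' [OPENING] [FORCE]. ROWS is JSON, a list of rows, each an object of numbers: "dx", "dy", "dz": the shift along the tool's x, y, z in mm; "ax", "ay", "az": the turn, a rotation vector about the tool's x, y, z in degrees. A call has 1 to 20 rows; each row shifts and turns the commanded pose from where the row before left it, along the tool's axes as they then stand; what a row does not reach is not made up. A row lasts 1/12 s, in which the tool goes at most 41.7 mm and 7.16 degrees, less where a joint would pass 70% of its speed; a pose out of reach is approached as far as the arm can. A call with a gripper value outside its range is refused whole. OPENING is the opening, from 0 (shut) to 1 (fully open), set as the call begins (- or left out, the last holds). The fingers move at their own pace and stop on an object; FORCE is the grip in N (left out, the last holds). Time passes only in rows, so rows that do not move let the fingers close. It gives the time, the measured TCP pose, the force, the opening and the grip force at its end, in the units of the state.
- bot.read_state(): the state, without advancing time (a new reading comes with each control period).
- optics.read_camera(name): name is "side" or "top"; returns a dict with "img" (400x640x3 uint8, red, green, blue), "vertical_fov" (degrees; the focal length in pixels is half the picture's height over the tangent of half this angle, whatever the lens; pixels are square), "cx", "cy" (the principal point, pixels), "R" (3x3) and "t" (3): a world point X has camera coordinates R X + t. Camera axes: x right, y down, z forward; pixel columns grow to the right and rows downward; lengths in m; the calibration is good to about 2 mm. A picture is of the moment at which its call begins. There is no depth.
- bot.finish_job(): hands the job in; it is judged then, once.
The state is a dict: "time": time; "q": joint angles; "joint_vel": joint speeds; "joint_torque": joint torques, N m; "tool_pos": TCP position; "tcp_rot": TCP orientation; "wrist_force": force on the tool from outside, world axes, zero at the start; "torque": the same for the moment, N m; "width": opening from 0.0 (shut) to 1.0 (fully open); "grip_force": force on a finger pad.
Only numpy, scipy, OpenCV 4.12 (cv2) and the standard library are available. Lean on these libraries where they do the work, as an engineer would, in place of code of your own. Each camera call takes 0.05 s, during which the arm holds its last target. There are 200 camera calls.

## Task

Get the brake lever in the covered filing fixture ready for work. Push the two-panel cover right back until its panels stand folded flat against each other, then hold down the thumb button of the sliding stop and run the stop along its rail until it has pushed the lever fully home against the end block; let go of the button there so that the stop locks. The lever must still lie flat in its nest, the cover must stay folded, and the file, marker, pliers and spare lever round the fixture are to be left where they are.

Things in the scene. Friction and masses are not known exactly. Their poses are not given: they have to be found in the camera images.
- fixture: Fixed filing fixture: base 156 x 384 x 10 mm, cheeks 79 mm high at both ends (inner faces y = +-181 mm), open in front. Origin: centre of the base's underside; +x to its back plate, +y along the rail from the sliding stop to the end block, z up. Rail, nest, lever centred on x = -15 mm. Nest floor z = 26, fences 34 high, lever top 39 mm. Only stop and end block are higher.
- end_face (a point): Face of the dark end block (48 mm wide, 22 mm thick, top 48 mm above the table) that the lever is to be pushed against, on the lever's centre line, 32 mm above the table; at y = 150 mm in the fixture's frame.
- cover (a joint): Angle (rad) of the cover: two equal clear panels with aluminium edges, 64 x 356 mm each, hinged to each other and to the fixture's back (hinge line x = 62, z = 66 mm in its frame). At 0 they form a low roof sloping 0.30 rad; at 1.25 (stop) both stand upright, flat together, up to 133 mm high. Rod at x = 62 - 128 cos(0.30 + value) mm. Stiff hinges hold it where it is left; it starts at 0 to 0.3.
- cover_rod (a point): Middle (fixture y = 0) of the steel rod at the cover's free front edge, 10 mm thick, 362 mm long along y, guided level in slots of the cheeks, always 66 mm above the table. Pushed from the front towards the back (+x) it makes the ridge rise and the panels fold together. Takes about 6 N. Push at y = -40 to 100 mm with the fingertips 45 to 60 mm above the table.
- stop (a joint): Travel (m) of the sliding stop along the fixture's +y: 0 at its first notch, 0.075 at the last; notches at 0, 0.025, 0.050, 0.075 with 1.5 mm play each way; the rail ends at 0.0762. Locked while the button is up; with it held down it slides with about 2 N. It starts locked in the notch at 0 or 0.025. Steel saddle 54 x 60 mm, top 40 mm above the table.
- stop_nose (a point): Front face of the stop's upright nose block, on the centre line, 32 mm above the table. The block, at the saddle's leading (+y) end, is 50 mm wide, 12 mm thick and 56 mm high; this face pushes the lever. At stop = 0 it is at y = -100 mm in the fixture's frame, at 0.075 at y = -25 mm.
- thumb_pad (a point): Centre of the top of the thumb button on the stop: black ribbed pad 32 mm across x 34 mm along the rail, 47 mm above the table when up. The back of the nose block stands 19 mm ahead (+y) of it and 9 mm higher than the raised pad; behind and above the pad it is open. Fingertips pressing the pad down can push on the back of the nose block.
- thumb_button (a joint): How far (m) the thumb button is pressed straight down: 0 = up, locked in a notch; 0.007 = fully down, flush with the saddle's top. Sprung: 3 N to start, 7 N fully down; the lock is free from about 0.0045. Let go between notches it stays about 0.004 down and the stop is not locked.
- lever: Brake lever in the nest: flat, black, 25 x 174 x 13 mm, toothed edge, light pivot eye. Origin: centre of its underside, length along its y, parallel to the fixture's y. It lies loose, 6 to 16 mm short of the end block; home, its origin is at y = 63 mm in the fixture's frame.
- file: Bystander: hand file with a wooden handle, 211 x 20 mm, 20 mm high, lying in front of the fixture. Origin: centre of its underside, length along its y.
- marker: Bystander: marker pen, 130 x 16 mm, 17 mm high, lying in front of the fixture. Origin: centre of its underside, length along its y.
- spare_lever: Bystander: a second lever of the same kind, lying on the table beside the end-block end of the fixture, 13 mm high. Origin: centre of its underside, length along its y.
- pliers: Bystander: pliers, 180 x 55 x 14 mm, lying on the table beside the stop's end of the fixture. Origin: centre of the underside, length along its y.

How it is judged:
By the outcome, as a careful person would: the job done as asked, in the order asked, and still so for the second after the job is handed in, with the robot touching nothing.
It also fails if it takes over 45 s, if anything falls off the work surface, if the arm or the gripper's body presses on something with over 40 N, if the wrist force passes 120 N, or if a joint passes its speed limit or range.

## Working session

There is one attempt and no reset: what is moved stays moved. The work goes in short steps, Python scripts to look and compute and a shell command to move; the robot and the scene stay as the last step left them, time stands still between calls to the robot, and variables do not carry over. Pictures are saved under pics/ and viewed, at most 10 in all, crops included, and the job is handed in when it is done.

```bash
mkdir -p pics; ls; python3 - <<'E'
from workcell import bot, optics
import cv2,numpy as np
for n in("top","side"):
    c=optics.read_camera(n); cv2.imwrite(f"pics/{n}0.png",c["img"][:,:,::-1])
    print(n,c["vertical_fov"],c["cx"],c["cy"],np.round(c["R"],4).tolist(),c["t"], [k for k in c])
s=bot.read_state();print(s["time"],s["tool_pos"],s["tcp_rot"],s["width"])
E
```

```text
pics
top 45.92283021006364 323.4754216873052 199.8055862847482 [[0.0477, -0.9989, 0.0037], [-0.9728, -0.0473, -0.2267], [0.2266, 0.0072, -0.974]] [0.01149926 0.5520935  1.0659493 ] ['img', 'vertical_fov', 'cx', 'cy', 'R', 't']
side 52.879525010551156 313.3021357290216 197.1948247218065 [[0.8425, -0.5382, 0.0219], [-0.1808, -0.3209, -0.9297], [0.5074, 0.7793, -0.3676]] [-0.42561311  0.18007894  0.73796088] ['img', 'vertical_fov', 'cx', 'cy', 'R', 't']
0.1 [0.1759169  0.65136063 0.40346376] [-0.4131251  -3.11395689  0.00316856] 0.9967598931195252
```

View pics/top0.png

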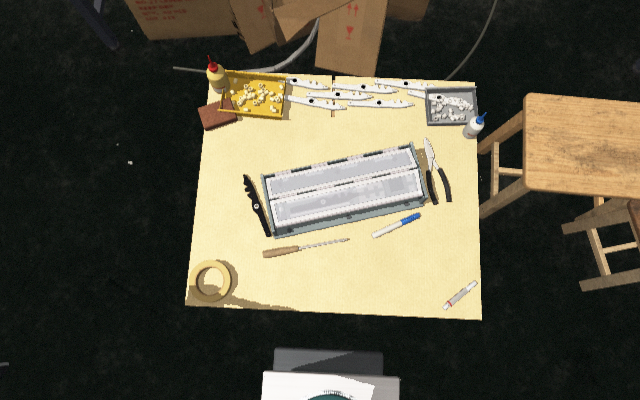

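View pics/side0.png

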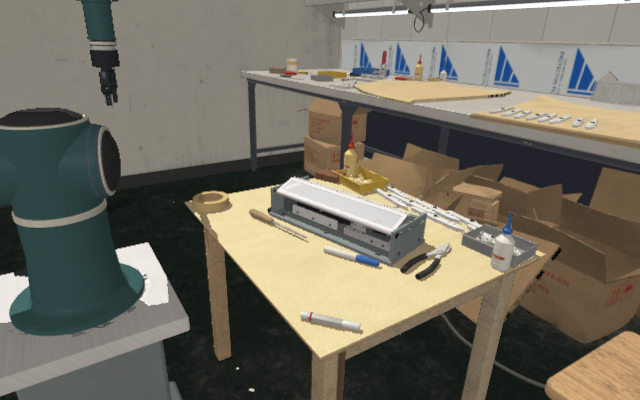

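Top view: the fixture spans about (262–425, 145–237). The stop end is on the right by the pliers (world −y), and the end block is on the left. I'll enlarge both views.

```bash
python3 - <<'E'
import cv2
a=cv2.imread("pics/top0.png")[135:250,235:455]; cv2.imwrite("pics/topc.png",cv2.resize(a,None,fx=3.6,fy=3.6,interpolation=cv2.INTER_CUBIC))
a=cv2.imread("pics/side0.png")[165:285,245:455]; cv2.imwrite("pics/sidec.png",cv2.resize(a,None,fx=3.8,fy=3.8,interpolation=cv2.INTER_CUBIC))
E
```

```text
(no output)
```

View pics/topc.png

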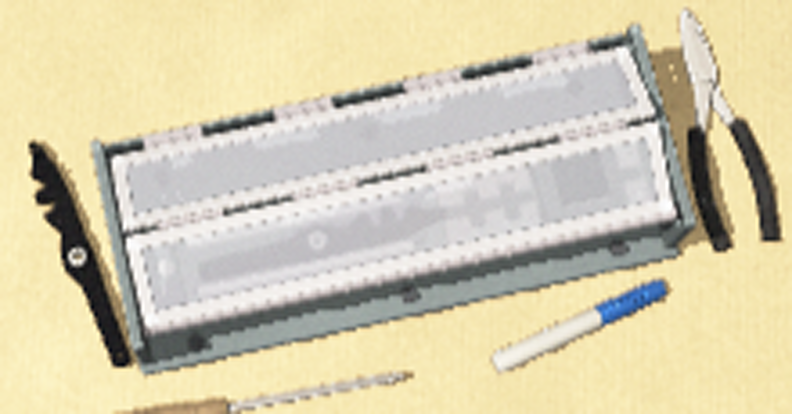

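View pics/sidec.png

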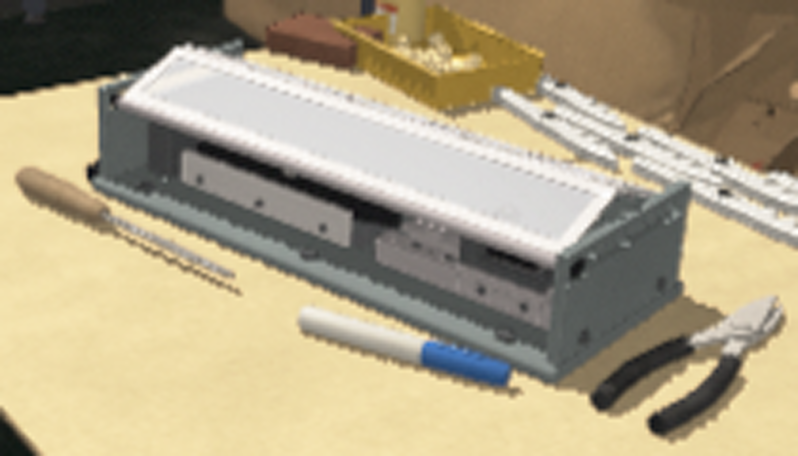

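Crops: the base's front edge runs from (142,371) to (685,257) in the top crop, and from (93,182) to (556,380) in the side crop. The cover is nearly flat, and the stop shows at (575,180) in the top crop. Next I cast these onto planes.

```bash
cat > h.py <<'E'
from workcell import bot, optics
import numpy as np, cv2
def cam(n): return optics.read_camera(n)
def ray(c,u,v,z):
    f=200/np.tan(np.radians(c["vertical_fov"]/2)); R=np.array(c["R"]);t=np.array(c["t"])
    o=-R.T@t; d=R.T@np.array([(u-c["cx"])/f,(v-c["cy"])/f,1]); return o+d*(z-o[2])/d[2]
def proj(c,X):
    f=200/np.tan(np.radians(c["vertical_fov"]/2)); p=np.array(c["R"])@X+np.array(c["t"])
    return f*p[0]/p[2]+c["cx"],f*p[1]/p[2]+c["cy"]
E
python3 - <<'E'
from h import *
T=cam("top");S=cam("side")
tc=lambda u,v,z: ray(T,(u+.5)/3.6-.5+235,(v+.5)/3.6-.5+135,z)
sc=lambda u,v,z: ray(S,(u+.5)/3.8-.5+245,(v+.5)/3.8-.5+165,z)
def show(n,a,b):
    d=a-b; print(n,np.round(a*1000),np.round(b*1000),"len",round(np.hypot(*d[:2])*1000),"yaw",round(np.degrees(np.arctan2(-d[0],d[1])),2),"mid",np.round((a+b)*500))
show("base top z0",tc(144,373,0),tc(685,257,0))
show("base side z0",sc(93,182,0),sc(556,380,0))
show("cheek back top",tc(93,140,.079),tc(640,26,.079))
show("rod top",tc(143,330,.066),tc(678,215,.066))
show("rod side",sc(118,100,.066),sc(562,250,.066))
show("end block edge/lever",tc(167,267,.048),tc(200,270,.039))
show("nose/pad",tc(530,190,.056),tc(585,180,.047))
E
```

```text
base top z0 [462. 155.   0.] [ 562. -218.    0.] len 386 yaw 15.02 mid [512. -32.   0.]
base side z0 [467. 167.   0.] [ 569. -210.    0.] len 390 yaw 15.04 mid [518. -22.   0.]
cheek back top [604. 191.  79.] [ 702. -171.   79.] len 375 yaw 15.11 mid [653.  10.  79.]
rod top [481. 150.  66.] [ 575. -199.   66.] len 362 yaw 15.12 mid [528. -24.  66.]
rod side [481. 151.  66.] [ 588. -185.   66.] len 353 yaw 17.75 mid [534. -17.  66.]
end block edge/lever [527. 139.  48.] [528. 118.  39.] len 22 yaw 2.36 mid [528. 129.  43.]
nose/pad [ 590. -102.   56.] [ 602. -140.   47.] len 40 yaw 16.36 mid [ 596. -121.   51.]
```

Measurements agree: fixture yaw +15°, origin about (588, −8) mm, stop at notch 0 (pad at fixture y ≈ −131). The sizes check out (386 vs 384 mm base, 362 mm rod). Now I move ahead of the rod, align, and tilt 20°.

```bash
python3 -m jog '[{"dx":-23,"dy":-32.5},{"dx":-23,"dy":-32.5},{"dx":-23,"dy":-32.5},{"dx":-23,"dy":-32.5},{"dx":-23,"dy":-32.5},{"dx":-23,"dy":-32.5},{"dx":-23,"dy":-32.5},{"dx":-23,"dy":-32.5},{"dx":-23,"dy":-32.5},{"dx":-23,"dy":-32.5},{"dx":-23,"dy":-32.5},{"dx":-23,"dy":-32.5},{"dx":-23,"dy":-32.5},{"dx":-23,"dy":-32.5},{"dx":-23,"dy":-32.5},{"dx":-23,"dy":-32.5},{"dx":-23,"dy":-32.5},{"dx":-23,"dy":-32.5}]' 0 30
python3 -m jog '[{"az":-6},{"az":-6},{"az":-6},{"az":-6},{"az":-6},{"ay":-5},{"ay":-5},{"ay":-5},{"ay":-5},{}]'
python3 - <<'E'
from h import *
from scipy.spatial.transform import Rotation as Rr
s=bot.read_state();print(s["time"],Rr.from_rotvec(s["tcp_rot"]).as_matrix().round(3),s["q"],s["width"],s["wrist_force"])
p=np.array(s["tool_pos"]);print(p, p+.173*Rr.from_rotvec(s["tcp_rot"]).as_matrix()[:,2])
E
```

```text
0.2 [[-0.965  0.261 -0.   ]
 [ 0.261  0.965 -0.001]
 [ 0.    -0.001 -1.   ]] [ 1.27010959e+00  2.64483431e-01  1.60486427e+00 -1.78289596e-05
  1.27369055e+00 -3.69043592e-02] 1.0020811881852008 [-0.40850399 -0.8238099  -0.62797981]
[0.17594107 0.65145073 0.40381889] [0.17586982 0.65121099 0.23081907]invalid input
invalid input
```

```bash
python3 -m jog '[{"dx":-23,"dy":-32.5,"dz":0,"ax":0,"ay":0,"az":0}]' 0 30; python3 -m jog '[{"dx":-23,"dy":-32.5}]'; python3 -m jog --help | head -30
```

```text
time: 0.28
tool_pos: [0.1882, 0.6178, 0.4032]
tcp_rot: [-0.408, -3.113, -0.003]
wrist_force: [1.6, 0.7, 0.1]
width: 0.882
grip_force: 0.0invalid input
invalid input: not JSON, or not a number
```

```bash
python3 -m jog '[{"dx":-23,"dy":-32.5,"dz":0,"ax":0,"ay":0,"az":0},{"dx":-23,"dy":-32.5,"dz":0,"ax":0,"ay":0,"az":0},{"dx":-23,"dy":-32.5,"dz":0,"ax":0,"ay":0,"az":0},{"dx":-23,"dy":-32.5,"dz":0,"ax":0,"ay":0,"az":0},{"dx":-23,"dy":-32.5,"dz":0,"ax":0,"ay":0,"az":0},{"dx":-23,"dy":-32.5,"dz":0,"ax":0,"ay":0,"az":0},{"dx":-23,"dy":-32.5,"dz":0,"ax":0,"ay":0,"az":0},{"dx":-23,"dy":-32.5,"dz":0,"ax":0,"ay":0,"az":0},{"dx":-23,"dy":-32.5,"dz":0,"ax":0,"ay":0,"az":0},{"dx":-23,"dy":-32.5,"dz":0,"ax":0,"ay":0,"az":0},{"dx":-23,"dy":-32.5,"dz":0,"ax":0,"ay":0,"az":0},{"dx":-23,"dy":-32.5,"dz":0,"ax":0,"ay":0,"az":0},{"dx":-23,"dy":-32.5,"dz":0,"ax":0,"ay":0,"az":0},{"dx":-23,"dy":-32.5,"dz":0,"ax":0,"ay":0,"az":0},{"dx":-23,"dy":-32.5,"dz":0,"ax":0,"ay":0,"az":0},{"dx":-23,"dy":-32.5,"dz":0,"ax":0,"ay":0,"az":0},{"dx":-23,"dy":-32.5,"dz":0,"ax":0,"ay":0,"az":0}]'
echo; python3 -m jog '[{"dx":0,"dy":0,"dz":0,"ax":0,"ay":0,"az":-6},{"dx":0,"dy":0,"dz":0,"ax":0,"ay":0,"az":-6},{"dx":0,"dy":0,"dz":0,"ax":0,"ay":0,"az":-6},{"dx":0,"dy":0,"dz":0,"ax":0,"ay":0,"az":-6},{"dx":0,"dy":0,"dz":0,"ax":0,"ay":0,"az":-6},{"dx":0,"dy":0,"dz":0,"ax":0,"ay":-5,"az":0},{"dx":0,"dy":0,"dz":0,"ax":0,"ay":-5,"az":0},{"dx":0,"dy":0,"dz":0,"ax":0,"ay":-5,"az":0},{"dx":0,"dy":0,"dz":0,"ax":0,"ay":-5,"az":0},{"dx":0,"dy":0,"dz":0,"ax":0,"ay":0,"az":0}]'
cat >> h.py <<'E'
from scipy.spatial.transform import Rotation as Rr
C=np.array([.588,-.008]); X=np.array([np.cos(np.radians(15)),np.sin(np.radians(15))]); Y=np.array([-X[1],X[0]])
def w2f(p): d=np.array(p[:2])-C; return np.array([d@X,d@Y,p[2]])
def f2w(x,y,z): return np.append(C+x*X+y*Y,z)
def st():
    s=bot.read_state(); M=Rr.from_rotvec(s["tcp_rot"]).as_matrix(); p=np.array(s["tool_pos"]); tip=p+.173*M[:,2]
    print("t",s["time"],"tip fixture mm",(w2f(tip)*1000).round(1),"tcp",p.round(4),"F",np.round(s["wrist_force"],1),"w",s["width"]); print(M.round(3)); print("q",np.round(s["q"],2)); return tip,M
E
echo; python3 -c "from h import *; st()"
```

```text
time: 1.7
tool_pos: [0.4231, -0.0231, 0.4049]
tcp_rot: [0.414, 3.113, 0.0]
wrist_force: [1.0, -0.6, -0.5]
width: 0.001
grip_force: 0.0

time: 2.53
tool_pos: [0.4221, -0.0212, 0.4043]
tcp_rot: [-0.36, 2.769, 0.064]
wrist_force: [-0.7, -0.7, 0.1]
width: -0.005
grip_force: 0.0

t 2.5333 tip fixture mm [-104.    30.   241.9] tcp [ 0.4221 -0.0212  0.4043] F [-0.7 -0.7  0.1] w -0.004547234987396709
[[-0.908 -0.256  0.333]
 [-0.24   0.967  0.088]
 [-0.344  0.    -0.939]]
q [-0.17 -0.35  2.22  0.17  0.96 -2.07]
```

```bash
python3 -m jog '[{"dx":10.8,"dy":0,"dz":29.4,"ax":0,"ay":0,"az":0},{"dx":10.8,"dy":0,"dz":29.4,"ax":0,"ay":0,"az":0},{"dx":10.8,"dy":0,"dz":29.4,"ax":0,"ay":0,"az":0},{"dx":10.8,"dy":0,"dz":29.4,"ax":0,"ay":0,"az":0},{"dx":10.8,"dy":0,"dz":29.4,"ax":0,"ay":0,"az":0},{"dx":10.8,"dy":0,"dz":29.4,"ax":0,"ay":0,"az":0},{"dx":0,"dy":0,"dz":0,"ax":0,"ay":0,"az":0}]'
echo; python3 -c "
from h import *; st()
c=cam('side'); cv2.imwrite('pics/side1.png',cv2.resize(c['img'][110:290,180:460,::-1],None,fx=2.8,fy=2.8,interpolation=cv2.INTER_CUBIC))"
```

```text
time: 3.12
tool_pos: [0.4186, -0.0204, 0.2104]
tcp_rot: [-0.364, 2.786, 0.07]
wrist_force: [-2.1, 1.3, -0.6]
width: -0.002
grip_force: 0.0

t 3.1167 tip fixture mm [-110.    32.9   47. ] tcp [ 0.4186 -0.0204  0.2104] F [-2.1  1.3 -0.6] w -0.001864671943650502
[[-0.913 -0.258  0.316]
 [-0.242  0.966  0.09 ]
 [-0.328  0.006 -0.944]]
q [-0.17 -0.1   2.42  0.28  0.54 -2.22]
```

View pics/side1.png

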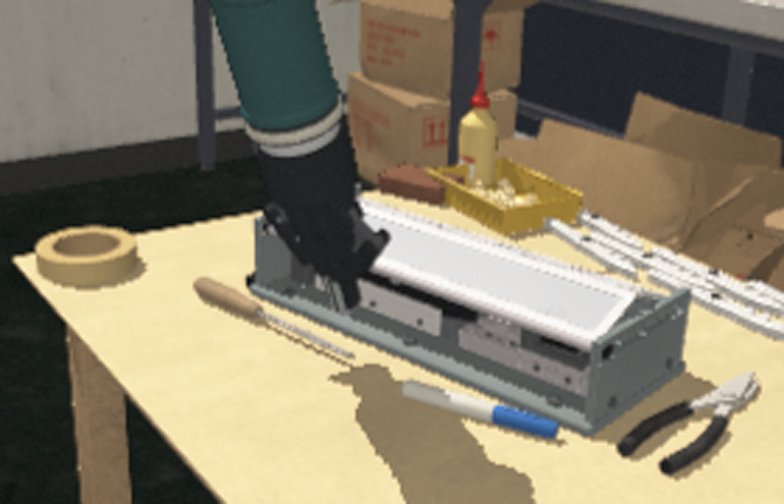

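The gripper stands in front of the rod with nothing touched; fingertips at about (350,300) in the crop. Pushing now.

```bash
python3 -m jog '[{"dx":-2,"dy":0,"dz":-5.7,"ax":0,"ay":0,"az":0},{"dx":-14.2,"dy":0,"dz":4.9,"ax":0,"ay":0,"az":0},{"dx":-9.5,"dy":0,"dz":3.3,"ax":0,"ay":0,"az":0},{"dx":-9.5,"dy":0,"dz":3.3,"ax":0,"ay":0,"az":0},{"dx":-9.5,"dy":0,"dz":3.3,"ax":0,"ay":0,"az":0},{"dx":-9.5,"dy":0,"dz":3.3,"ax":0,"ay":0,"az":0},{"dx":-9.5,"dy":0,"dz":3.3,"ax":0,"ay":0,"az":0},{"dx":-9.5,"dy":0,"dz":3.3,"ax":0,"ay":0,"az":0}]'
echo; python3 -c "from h import *; st()"
```

```text
time: 3.83
tool_pos: [0.4966, -0.0017, 0.2249]
tcp_rot: [-0.362, 2.77, 0.063]
wrist_force: [-2.2, -3.2, -0.3]
width: -0.002
grip_force: 1.1

t 3.8333 tip fixture mm [-27.3  29.5  62.4] tcp [ 0.4966 -0.0017  0.2249] F [-2.2 -3.2 -0.3] w -0.001727440056644691
[[-0.908 -0.257  0.332]
 [-0.242  0.966  0.088]
 [-0.343 -0.001 -0.939]]
q [-0.1   0.03  2.26  0.24  0.53 -2.11]
```

```bash
python3 -c "
from h import *
c=cam('side'); cv2.imwrite('pics/side2.png',cv2.resize(c['img'][170:290,240:440,::-1],None,fx=4,fy=4,interpolation=cv2.INTER_CUBIC));st()"
```

```text
t 3.8833 tip fixture mm [-25.1  29.2  63.1] tcp [ 0.4984 -0.0015  0.2254] F [ 0.9 -0.6 -0.3] w 0.0007550304340684634
[[-0.907 -0.257  0.334]
 [-0.241  0.967  0.088]
 [-0.346 -0.001 -0.938]]
q [-0.09  0.03  2.26  0.24  0.53 -2.11]
```

View pics/side2.png

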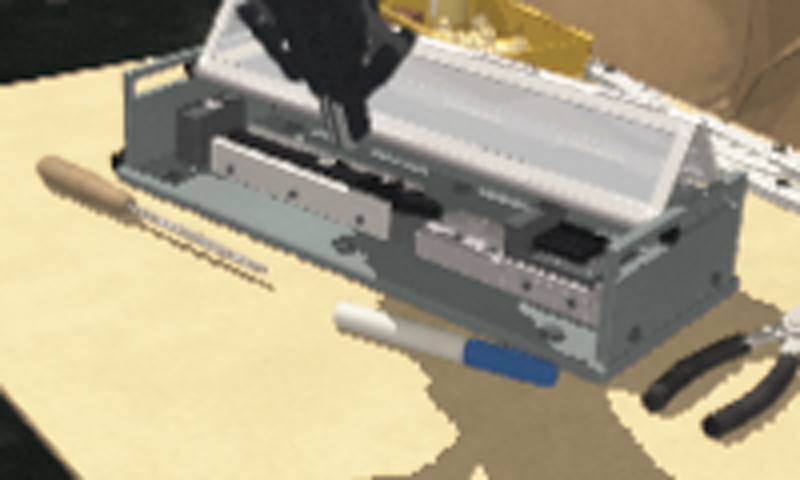

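The rod is moving with the fingers in front of it (tips about (355,140)) and the ridge rising. The lever and stop are visible. I continue a little lower.

```bash
python3 -m jog '[{"dx":-8.7,"dy":0,"dz":5.3,"ax":0,"ay":0,"az":0},{"dx":-8.7,"dy":0,"dz":5.3,"ax":0,"ay":0,"az":0},{"dx":-8.7,"dy":0,"dz":5.3,"ax":0,"ay":0,"az":0},{"dx":-8.7,"dy":0,"dz":5.3,"ax":0,"ay":0,"az":0},{"dx":-9.4,"dy":0,"dz":3.4,"ax":0,"ay":0,"az":0}]'
echo; python3 -c "from h import *; st()"
```

```text
time: 4.3
tool_pos: [0.5441, 0.0114, 0.2149]
tcp_rot: [-0.362, 2.773, 0.065]
wrist_force: [-1.8, -0.0, -0.6]
width: 0.004
grip_force: 1.1

t 4.3 tip fixture mm [21.4 30.1 52.2] tcp [0.5441 0.0114 0.2149] F [-1.8 -0.  -0.6] w 0.004259514573834157
[[-0.909 -0.257  0.329]
 [-0.241  0.966  0.088]
 [-0.34   0.001 -0.94 ]]
q [-0.06  0.13  2.17  0.22  0.52 -2.06]
```

Continuing in small rows, watching the force.

```bash
python3 -m jog '[{"dx":-5.6,"dy":0,"dz":2.0,"ax":0,"ay":0,"az":0},{"dx":-5.6,"dy":0,"dz":2.0,"ax":0,"ay":0,"az":0},{"dx":-3.8,"dy":0,"dz":1.4,"ax":0,"ay":0,"az":0},{"dx":0,"dy":0,"dz":0,"ax":0,"ay":0,"az":0}]'
python3 -c "from h import *; st()"; python3 -m jog '[{"dx":-2.8,"dy":0,"dz":1.0,"ax":0,"ay":0,"az":0},{"dx":-2.8,"dy":0,"dz":1.0,"ax":0,"ay":0,"az":0},{"dx":0,"dy":0,"dz":0,"ax":0,"ay":0,"az":0}]'
python3 -c "from h import *; st()"
```

```text
time: 4.63
tool_pos: [0.56, 0.0152, 0.2161]
tcp_rot: [-0.362, 2.77, 0.064]
wrist_force: [-0.3, 0.3, -0.1]
width: -0.003
grip_force: 0.1
t 4.6333 tip fixture mm [38.2 29.5 53.6] tcp [0.56   0.0152 0.2161] F [-0.3  0.3 -0.1] w -0.002678937437940453
[[-0.908 -0.257  0.331]
 [-0.241  0.966  0.088]
 [-0.343 -0.    -0.939]]
q [-0.05  0.16  2.14  0.21  0.52 -2.05]
time: 4.88
tool_pos: [0.5641, 0.0165, 0.2157]
tcp_rot: [-0.363, 2.774, 0.064]
wrist_force: [-4.1, -1.2, 0.2]
width: 0.001
grip_force: 1.9
t 4.8833 tip fixture mm [42.  29.8 53. ] tcp [0.5641 0.0165 0.2157] F [-4.1 -1.2  0.2] w 0.0014486031637327313
[[-0.909 -0.257  0.328]
 [-0.242  0.966  0.088]
 [-0.34   0.001 -0.941]]
q [-0.05  0.16  2.13  0.21  0.52 -2.04]
```

```bash
for i in 1; do python3 -m jog '[{"dx":-2.8,"dy":0,"dz":1.0,"ax":0,"ay":0,"az":0},{"dx":0,"dy":0,"dz":0,"ax":0,"ay":0,"az":0}]'|grep -E "pos|force"; python3 -m jog '[{"dx":-2.8,"dy":0,"dz":1.0,"ax":0,"ay":0,"az":0},{"dx":0,"dy":0,"dz":0,"ax":0,"ay":0,"az":0}]'|grep -E "pos|force";python3 -m jog '[{"dx":-2.8,"dy":0,"dz":1.0,"ax":0,"ay":0,"az":0},{"dx":0,"dy":0,"dz":0,"ax":0,"ay":0,"az":0}]'|grep -E "pos|force"; done
python3 -c "from h import *; st()
c=cam('side'); cv2.imwrite('pics/side3.png',cv2.resize(c['img'][140:260,260:440,::-1],None,fx=4.4,fy=4.4,interpolation=cv2.INTER_CUBIC))"
```

```text
tool_pos: [0.5654, 0.0171, 0.2147]
wrist_force: [-10.3, -3.1, 3.0]
grip_force: 4.3
tool_pos: [0.5666, 0.0177, 0.2136]
wrist_force: [-15.3, -4.2, 5.1]
grip_force: 6.7
tool_pos: [0.5678, 0.0183, 0.2125]
wrist_force: [-20.7, -6.4, 7.0]
grip_force: 9.1
t 5.3833 tip fixture mm [43.8 31.3 48.9] tcp [0.5678 0.0183 0.2125] F [-20.7  -6.4   7. ] w -0.0005063332310651695
[[-0.913 -0.259  0.315]
 [-0.243  0.966  0.088]
 [-0.327  0.004 -0.945]]
q [-0.04  0.18  2.12  0.2   0.53 -2.03]
```

View pics/side3.png

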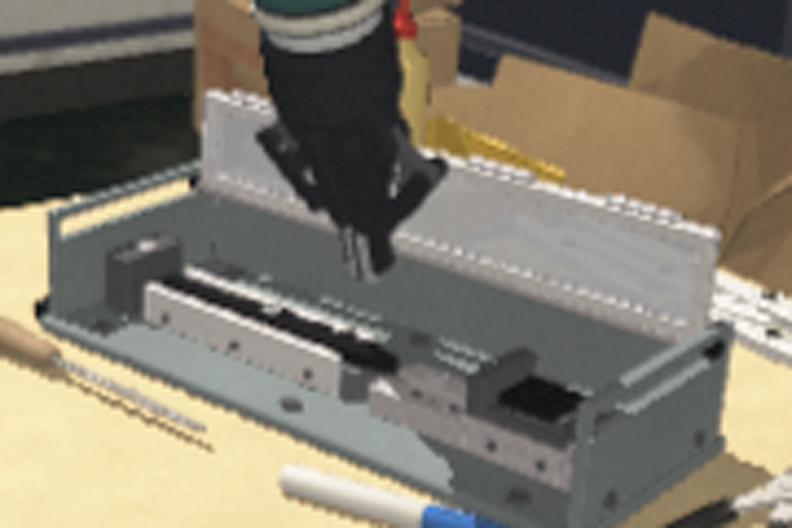

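The cover is folded flat against its stop (20 N, no further travel); the panels stand upright at (205–720, 90–340). Next I retreat, rise, straighten and turn 90°.

```bash
python3 -m jog '[{"dx":9.4,"dy":0,"dz":-3.4,"ax":0,"ay":0,"az":0},{"dx":18.8,"dy":0,"dz":-6.8,"ax":0,"ay":0,"az":0},{"dx":18.8,"dy":0,"dz":-6.8,"ax":0,"ay":0,"az":0},{"dx":18.8,"dy":0,"dz":-6.8,"ax":0,"ay":0,"az":0},{"dx":18.8,"dy":0,"dz":-6.8,"ax":0,"ay":0,"az":0},{"dx":-10.2,"dy":0,"dz":-28,"ax":0,"ay":0,"az":0},{"dx":-10.2,"dy":0,"dz":-28,"ax":0,"ay":0,"az":0},{"dx":-10.2,"dy":0,"dz":-28,"ax":0,"ay":0,"az":0},{"dx":-10.2,"dy":0,"dz":-28,"ax":0,"ay":0,"az":0},{"dx":-10.2,"dy":0,"dz":-28,"ax":0,"ay":0,"az":0},{"dx":0,"dy":0,"dz":0,"ax":0,"ay":5,"az":0},{"dx":0,"dy":0,"dz":0,"ax":0,"ay":5,"az":0},{"dx":0,"dy":0,"dz":0,"ax":0,"ay":5,"az":0},{"dx":0,"dy":0,"dz":0,"ax":0,"ay":5,"az":0}]'
echo; python3 -m jog '[{"dx":0,"dy":0,"dz":0,"ax":0,"ay":0,"az":6},{"dx":0,"dy":0,"dz":0,"ax":0,"ay":0,"az":6},{"dx":0,"dy":0,"dz":0,"ax":0,"ay":0,"az":6},{"dx":0,"dy":0,"dz":0,"ax":0,"ay":0,"az":6},{"dx":0,"dy":0,"dz":0,"ax":0,"ay":0,"az":6},{"dx":0,"dy":0,"dz":0,"ax":0,"ay":0,"az":6},{"dx":0,"dy":0,"dz":0,"ax":0,"ay":0,"az":6},{"dx":0,"dy":0,"dz":0,"ax":0,"ay":0,"az":6},{"dx":0,"dy":0,"dz":0,"ax":0,"ay":0,"az":6},{"dx":0,"dy":0,"dz":0,"ax":0,"ay":0,"az":6},{"dx":0,"dy":0,"dz":0,"ax":0,"ay":0,"az":6},{"dx":0,"dy":0,"dz":0,"ax":0,"ay":0,"az":6},{"dx":0,"dy":0,"dz":0,"ax":0,"ay":0,"az":6},{"dx":0,"dy":0,"dz":0,"ax":0,"ay":0,"az":6},{"dx":0,"dy":0,"dz":0,"ax":0,"ay":0,"az":6},{"dx":0,"dy":0,"dz":0,"ax":0,"ay":0,"az":0}]'
echo; python3 -c "from h import *; st()
c=cam('top'); cv2.imwrite('pics/top1.png',c['img'][:,:,::-1]); cv2.imwrite('pics/top1c.png',cv2.resize(c['img'][140:240,245:445,::-1],None,fx=4,fy=4,interpolation=cv2.INTER_CUBIC))"
```

```text
time: 6.6
tool_pos: [0.4868, -0.0043, 0.3667]
tcp_rot: [-0.406, 3.115, -0.002]
wrist_force: [0.3, 0.5, -1.2]
width: -0.001
grip_force: 0.0

time: 7.93
tool_pos: [0.4868, -0.0042, 0.3657]
tcp_rot: [1.917, 2.486, 0.003]
wrist_force: [0.3, 0.2, 0.2]
width: 0.001
grip_force: 0.0

t 7.9333 tip fixture mm [-96.4  29.7 192.7] tcp [ 0.4868 -0.0042  0.3657] F [0.3 0.2 0.2] w 0.001344122857829568
[[-0.254  0.967  0.003]
 [ 0.967  0.254  0.   ]
 [-0.001  0.002 -1.   ]]
q [-0.06 -0.07  2.04  0.    1.17 -0.32]
```

View pics/top1c.png

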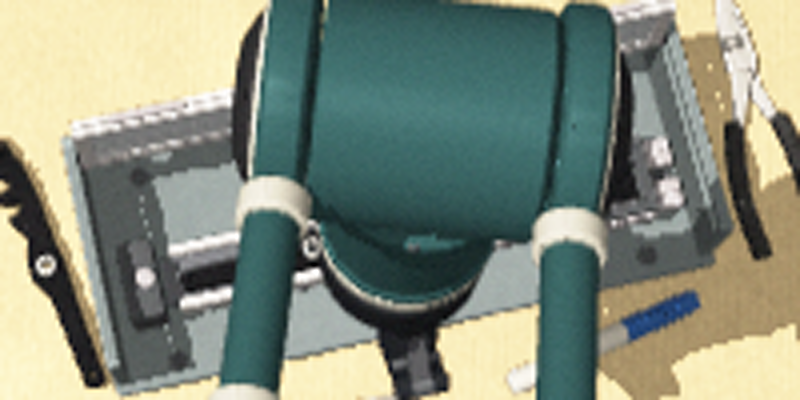

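Top crop: the end block is visible at about (120–168, 240–325) and the cover is folded. The stop is partly hidden. I check the predicted positions of the end face and pad against the pictures.

```bash
python3 - <<'E'
from h import *
T=cam("top");S=cam("side")
f=lambda p:(p*1000).round(1)
print("end face pred px crop",[(np.array(proj(T,f2w(x,.150,.048)))-[245,140])*4 for x in(-.039,.009)])
print("end far pred", [(np.array(proj(T,f2w(x,.172,.048)))-[245,140])*4 for x in(-.039,.009)])
a=cv2.imread('pics/side2.png'); print([ [ (np.array(proj(S,f2w(-.015+dx,-.131+dy,.047)))-[240,170])*4 for dx,dy in((-.016,.017),(.016,.017),(.016,-.017),(-.016,-.017))]])
b=cv2.inRange(a,(0,0,0),(32,32,32)); b[:210]=0;b[280:]=0;b[:,:500]=0;b[:,640:]=0
n,l,s,c=cv2.connectedComponentsWithStats(b); i=1+np.argmax(s[1:,4]); print("pad blob px",s[i],c[i],f(w2f(ray(S,c[i][0]/4+240,c[i][1]/4+170,.047))))
a=cv2.imread('pics/top0.png'); 
for u,v in((585,180),):
    print(f(w2f(ray(T,u/3.6+235,v/3.6+135,.047))))
E
```

```text
end face pred px crop [array([163.33950045, 301.74460053]), array([147.9367935 , 225.92399506])]
end far pred [array([127.42144685, 309.35196711]), array([112.33572636, 233.38577329])]
[[array([534.97923991, 232.2497983 ]), array([566.13702436, 215.27981421]), array([616.19599252, 233.34020427]), array([585.53847246, 251.15342563])]]
pad blob px [535 223  70  39 909] [573.74147415 242.12541254] [ -26.  -136.9   47. ]
[ -22.2 -131.8   47. ]
```

```bash
python3 - <<'E'
from h import *
T=cam("top")
g=cv2.cvtColor(cv2.imread('pics/top1.png'),cv2.COLOR_BGR2GRAY)
print(g[194:226,270:296])
E
```

```text
[[ 89  90  88  91  84  86  89  88  89  88  90  88  90  92  90  95 171 167
  167 171 168 167 164 169 170 169]
 [ 90  88  88  84  88  85  90  91  90  89  89 149  87  92  91  96 165 169
  168 167 168 168 167 171 166 173]
 [ 85  88  87  86  90  87  88  90  89  86  89 119  92  91  91  94 168 165
  168 168 166 167 167 167 173 171]
 [ 90  87  89  87  90  88  86  88  88  90  89  92  88  89  90  93 167 169
  167 171 170 164 168 165 170 168]
 [ 87  85  88  88  85  88  86  88  90  86  86  91 145  89  89  93 121 167
  168 171 170 165 168 169 173 172]
 [ 81  87  88  85  85  88  88  87  86  86  76  84 114  88  91  91  94 169
  168 166 169 170 167 167 144 184]
 [ 76  86  87  91  88  86  68  77 104  97  97  99  76  86  86  92  92 168
  167 166 178 199 239 238 233 239]
 [ 73  91  86  86  73  67  60  98 110 106 105 103  84  73  91  89  97 209
  235 240 238 242 250 249 247 244]
 [ 65  89  90  89  62  57  59 110 110 107 108 101  95  57  90  90  98 226
  249 249 247 226 209 191 178 172]
 [ 60  91  90  94  62  59  56  74 111 108 107 107 102  45  87  92  95 183
  202 189 183 146 164 138 124 131]
 [ 56  86 
[... 1688 characters left out ...]
36  42  67
   93  88  89  93  92  93 146 152]
 [166 165 126  56  74  90  86  77  48  45  42  40  39  38  38  38  41  69
   87  89  91 149 150 153 166 170]
 [172 166 148  59  65  91  89  90  56  40  39  39  41  49  57  58 140  85
   89  89  95 122 169 170 166 167]
 [177 164 161  55  60  94  89  91  84  58  58  69  81  80  82  82 121  91
   89  89  94  90 168 168 164 165]
 [174 167 170 100  57  86  93  92  89  83  83  86  92  95  90  91  90  90
   90  91  90  96 164 167 167 163]
 [196 168 165 115  53  78  94  89  88  89  91  94  95  88  93  89  94 152
   88  89  88  91 123 171 168 171]
 [174 167 164 131  58  73  89  92  91  90  91  89  91  93  93  95  91 125
   89  92  92  92  95 167 167 168]]
```

The end block's top centre and the pad both say the fixture lies about 6 mm nearer in x_f and 3 mm less in y_f, so I correct the origin to (583, −12.5). Now I hover over the pad.

```bash
sed -i 's/C=np.array(\[.588,-.008\])/C=np.array([.583,-.0125])/' h.py
python3 -m jog '[{"dx":-31.7,"dy":15.1,"dz":0,"ax":0,"ay":0,"az":0},{"dx":-31.7,"dy":15.1,"dz":0,"ax":0,"ay":0,"az":0},{"dx":-31.7,"dy":15.1,"dz":0,"ax":0,"ay":0,"az":0},{"dx":-31.7,"dy":15.1,"dz":0,"ax":0,"ay":0,"az":0},{"dx":-31.7,"dy":15.1,"dz":0,"ax":0,"ay":0,"az":0},{"dx":0,"dy":0,"dz":30,"ax":0,"ay":0,"az":0},{"dx":0,"dy":0,"dz":30,"ax":0,"ay":0,"az":0},{"dx":0,"dy":0,"dz":30,"ax":0,"ay":0,"az":0},{"dx":0,"dy":0,"dz":30,"ax":0,"ay":0,"az":0},{"dx":0,"dy":0,"dz":0,"ax":0,"ay":0,"az":0}]'
echo; python3 -c "from h import *; st()
c=cam('side'); cv2.imwrite('pics/side4.png',cv2.resize(c['img'][180:280,290:430,::-1],None,fx=5.6,fy=5.6,interpolation=cv2.INTER_CUBIC))"
```

```text
time: 8.97
tool_pos: [0.5969, -0.1373, 0.2377]
tcp_rot: [-1.907, -2.482, 0.007]
wrist_force: [-0.4, 1.0, -1.3]
width: -0.002
grip_force: 0.0

t 8.9667 tip fixture mm [ -20.7 -123.1   64.8] tcp [ 0.5969 -0.1373  0.2377] F [-0.4  1.  -1.3] w -0.0016069688670207975
[[-0.258  0.966 -0.012]
 [ 0.966  0.258  0.003]
 [ 0.006 -0.011 -1.   ]]
q [-0.27  0.3   1.88  0.    0.97 -0.53]
```

View pics/side4.png

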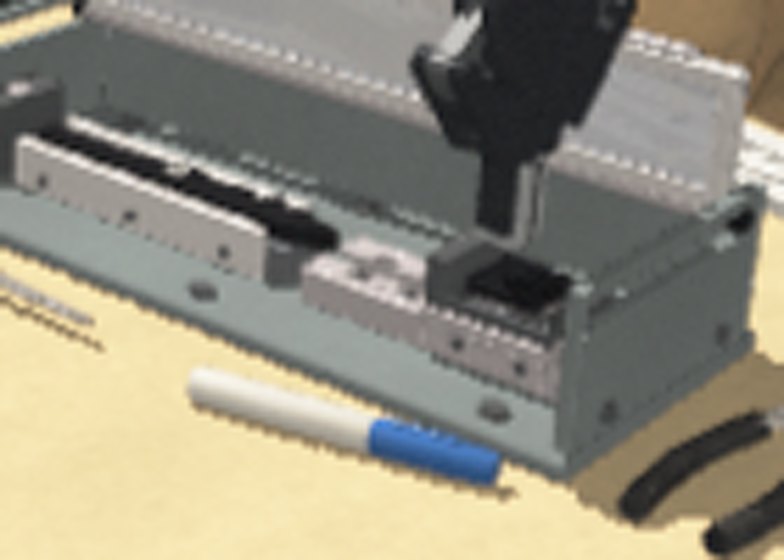

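Fingertips end near (505,237), and the pad is centred near (520,278). I check where the spot below the tip falls.

```bash
python3 - <<'E'
from h import *
S=cam("side"); tip,M=st()
g=lambda p:((np.array(proj(S,p))-[290,180]+.5)*5.6).round()
print("tip",g(tip),"below at 47",g(np.append(tip[:2],.047)))
im=cv2.imread('pics/side4.png'); b=cv2.inRange(im,(0,0,0),(36,36,36)); b[:248]=0;b[310:]=0;b[:,:440]=0;b[:,580:]=0
n,l,s,c=cv2.connectedComponentsWithStats(b);i=1+np.argmax(s[1:,4]);print(s[i],c[i])
for q in [(468,285),(490,252),(570,283),(545,308),tuple(c[i])]: print(q,(w2f(ray(S,q[0]/5.6-.5+290,q[1]/5.6-.5+180,.047))*1000).round(1))
E
```

```text
t 9.0667 tip fixture mm [ -16.9 -125.1   70.8] tcp [ 0.5996 -0.1379  0.2438] F [ 0.6 -0.2  0.5] w -0.00253210084976793
[[-0.258  0.966 -0.003]
 [ 0.966  0.258  0.001]
 [ 0.002 -0.003 -1.   ]]
q [-0.27  0.3   1.88  0.    0.97 -0.53]
tip [517. 223.] below at 47 [512. 277.]
[ 468  255  100   55 3103] [518.86400258 284.13470835]
(468, 285) [ -36.1 -116.8   47. ]
(490, 252) [  -3.7 -105.5   47. ]
(570, 283) [  -5.1 -145.2   47. ]
(545, 308) [ -31.6 -150.3   47. ]
(np.float64(518.8640025781501), np.float64(284.1347083467612)) [ -20.8 -131.    47. ]
```

The tip is over the pad, 5 mm ahead of its centre. Pressing.

```bash
python3 -m jog '[{"dx":0,"dy":0,"dz":12,"ax":0,"ay":0,"az":0},{"dx":0,"dy":0,"dz":8,"ax":0,"ay":0,"az":0},{"dx":0,"dy":0,"dz":5,"ax":0,"ay":0,"az":0},{"dx":0,"dy":0,"dz":0,"ax":0,"ay":0,"az":0},{"dx":0,"dy":0,"dz":0,"ax":0,"ay":0,"az":0}]'
echo;python3 -c "from h import *; st()"; python3 -m jog '[{"dx":0,"dy":0,"dz":4,"ax":0,"ay":0,"az":0},{"dx":0,"dy":0,"dz":4,"ax":0,"ay":0,"az":0},{"dx":0,"dy":0,"dz":3,"ax":0,"ay":0,"az":0},{"dx":0,"dy":0,"dz":0,"ax":0,"ay":0,"az":0},{"dx":0,"dy":0,"dz":0,"ax":0,"ay":0,"az":0}]'
echo;python3 -c "from h import *; st()"
```

```text
time: 9.48
tool_pos: [0.6006, -0.1381, 0.2207]
tcp_rot: [1.914, 2.49, 0.001]
wrist_force: [-0.1, -0.4, -0.7]
width: -0.001
grip_force: 0.0

t 9.4833 tip fixture mm [ -15.4 -125.9   47.7] tcp [ 0.6006 -0.1381  0.2207] F [-0.1 -0.4 -0.7] w -0.0008669102432443665
[[-0.257  0.966  0.001]
 [ 0.966  0.257 -0.   ]
 [-0.001  0.001 -1.   ]]
q [-0.27  0.33  1.89  0.    0.92 -0.53]
time: 9.9
tool_pos: [0.6012, -0.1389, 0.2132]
tcp_rot: [1.912, 2.488, -0.0]
wrist_force: [-6.6, -1.4, 21.9]
width: 0.001
grip_force: 10.9

t 9.9 tip fixture mm [ -14.7 -127.3   40.2] tcp [ 0.6012 -0.1389  0.2132] F [-6.6 -1.4 21.9] w 0.0010602959729991606
[[-0.257  0.966  0.003]
 [ 0.966  0.257 -0.002]
 [-0.003  0.002 -1.   ]]
q [-0.27  0.34  1.89 -0.    0.91 -0.53]
```

Button is fully down (tip at 40.2 mm). I ease the force a little and slide along +y.

```bash
python3 -m jog '[{"dx":0,"dy":0,"dz":-1.2,"ax":0,"ay":0,"az":0},{"dx":4,"dy":0,"dz":0,"ax":0,"ay":0,"az":0},{"dx":5,"dy":0,"dz":0,"ax":0,"ay":0,"az":0},{"dx":5,"dy":0,"dz":0,"ax":0,"ay":0,"az":0},{"dx":5,"dy":0,"dz":0,"ax":0,"ay":0,"az":0},{"dx":0,"dy":0,"dz":0,"ax":0,"ay":0,"az":0}]'
echo;python3 -c "from h import *; st()"
```

```text
time: 10.4
tool_pos: [0.596, -0.1202, 0.2133]
tcp_rot: [1.912, 2.489, -0.0]
wrist_force: [-5.7, -1.6, 15.8]
width: -0.0
grip_force: 7.9

t 10.4 tip fixture mm [ -15.  -107.8   40.3] tcp [ 0.596  -0.1202  0.2133] F [-5.7 -1.6 15.8] w -0.0004042430827413265
[[-0.258  0.966  0.003]
 [ 0.966  0.258 -0.002]
 [-0.003  0.002 -1.   ]]
q [-0.24  0.32  1.91 -0.    0.9  -0.5 ]
```

```bash
python3 -m jog '[{"dx":6,"dy":0,"dz":0,"ax":0,"ay":0,"az":0},{"dx":6,"dy":0,"dz":0,"ax":0,"ay":0,"az":0},{"dx":6,"dy":0,"dz":0,"ax":0,"ay":0,"az":0},{"dx":6,"dy":0,"dz":0,"ax":0,"ay":0,"az":0},{"dx":6,"dy":0,"dz":0,"ax":0,"ay":0,"az":0},{"dx":6,"dy":0,"dz":0,"ax":0,"ay":0,"az":0},{"dx":6,"dy":0,"dz":0,"ax":0,"ay":0,"az":0},{"dx":0,"dy":0,"dz":0,"ax":0,"ay":0,"az":0}]'
echo;python3 -c "from h import *; st()"
```

```text
time: 11.07
tool_pos: [0.5849, -0.0793, 0.2133]
tcp_rot: [1.912, 2.49, -0.001]
wrist_force: [-6.9, -1.7, 18.4]
width: -0.002
grip_force: 8.9

t 11.0667 tip fixture mm [-15.2 -65.4  40.3] tcp [ 0.5849 -0.0793  0.2133] F [-6.9 -1.7 18.4] w -0.0021756730437403064
[[-0.258  0.966  0.002]
 [ 0.966  0.258 -0.002]
 [-0.002  0.001 -1.   ]]
q [-0.18  0.29  1.95 -0.    0.9  -0.44]
```

```bash
python3 -m jog '[{"dx":5,"dy":0,"dz":0,"ax":0,"ay":0,"az":0},{"dx":5,"dy":0,"dz":0,"ax":0,"ay":0,"az":0},{"dx":3,"dy":0,"dz":0,"ax":0,"ay":0,"az":0},{"dx":0,"dy":0,"dz":0,"ax":0,"ay":0,"az":0}]'
python3 -c "from h import *; st()"|head -1; python3 -m jog '[{"dx":2.5,"dy":0,"dz":0,"ax":0,"ay":0,"az":0},{"dx":0,"dy":0,"dz":0,"ax":0,"ay":0,"az":0}]'
python3 -c "from h import *; st()"|head -1; python3 -m jog '[{"dx":2.5,"dy":0,"dz":0,"ax":0,"ay":0,"az":0},{"dx":0,"dy":0,"dz":0,"ax":0,"ay":0,"az":0}]'
python3 -c "from h import *; st()"|head -1
```

```text
time: 11.4
tool_pos: [0.5816, -0.0671, 0.2133]
tcp_rot: [1.912, 2.49, -0.001]
wrist_force: [-6.6, -3.0, 18.0]
width: 0.003
grip_force: 9.1
t 11.4 tip fixture mm [-15.3 -52.8  40.3] tcp [ 0.5816 -0.0671  0.2133] F [-6.6 -3.  18. ] w 0.0032831523169910624
time: 11.57
tool_pos: [0.5811, -0.0651, 0.2133]
tcp_rot: [1.912, 2.489, -0.002]
wrist_force: [-7.2, -3.5, 18.6]
width: -0.006
grip_force: 9.1
t 11.5667 tip fixture mm [-15.3 -50.9  40.3] tcp [ 0.5811 -0.0651  0.2133] F [-7.2 -3.5 18.6] w -0.006048349157783528
time: 11.73
tool_pos: [0.5809, -0.0636, 0.2133]
tcp_rot: [1.909, 2.488, -0.003]
wrist_force: [-5.3, -8.5, 16.6]
width: -0.001
grip_force: 7.8
t 11.7333 tip fixture mm [-14.9 -49.8  40.3] tcp [ 0.5809 -0.0636  0.2133] F [-5.3 -8.5 16.6] w -0.0008768367746239662
```

```bash
python3 -m jog '[{"dx":2.5,"dy":0,"dz":0,"ax":0,"ay":0,"az":0},{"dx":0,"dy":0,"dz":0,"ax":0,"ay":0,"az":0}]'
python3 -c "from h import *; st()"|head -1; python3 -m jog '[{"dx":2.5,"dy":0,"dz":0,"ax":0,"ay":0,"az":0},{"dx":0,"dy":0,"dz":0,"ax":0,"ay":0,"az":0}]'
python3 -c "from h import *; st()"|head -1
```

```text
time: 11.9
tool_pos: [0.5808, -0.0613, 0.2133]
tcp_rot: [1.909, 2.486, -0.001]
wrist_force: [-2.9, -8.4, 13.4]
width: 0.003
grip_force: 6.6
t 11.9 tip fixture mm [-14.1 -47.7  40.3] tcp [ 0.5808 -0.0613  0.2133] F [-2.9 -8.4 13.4] w 0.003382181259764974
time: 12.07
tool_pos: [0.5806, -0.0588, 0.2133]
tcp_rot: [1.909, 2.485, 0.0]
wrist_force: [-1.6, -8.5, 11.3]
width: -0.002
grip_force: 5.8
t 12.0667 tip fixture mm [-13.4 -45.2  40.3] tcp [ 0.5806 -0.0588  0.2133] F [-1.6 -8.5 11.3] w -0.002179486944891106
```

```bash
python3 -m jog '[{"dx":2.5,"dy":0,"dz":0,"ax":0,"ay":0,"az":0},{"dx":0,"dy":0,"dz":0,"ax":0,"ay":0,"az":0}]'
python3 -c "from h import *; st()"|head -1; python3 -m jog '[{"dx":2.5,"dy":0,"dz":0,"ax":0,"ay":0,"az":0},{"dx":0,"dy":0,"dz":0,"ax":0,"ay":0,"az":0}]'
python3 -c "from h import *; st()
c=cam('side'); cv2.imwrite('pics/side5.png',cv2.resize(c['img'][165:275,260:410,::-1],None,fx=5.3,fy=5.3,interpolation=cv2.INTER_CUBIC))"|head -1
```

```text
time: 12.23
tool_pos: [0.5803, -0.0573, 0.2133]
tcp_rot: [1.906, 2.484, -0.001]
wrist_force: [0.0, -12.6, 10.3]
width: -0.001
grip_force: 8.5
t 12.2333 tip fixture mm [-13.2 -44.1  40.4] tcp [ 0.5803 -0.0573  0.2133] F [  0.  -12.6  10.3] w -0.0013728219237069384
time: 12.4
tool_pos: [0.58, -0.0566, 0.2134]
tcp_rot: [1.903, 2.483, -0.005]
wrist_force: [2.0, -21.4, 7.7]
width: -0.004
grip_force: 12.2
t 12.4 tip fixture mm [-13.2 -44.   40.4] tcp [ 0.58   -0.0566  0.2134] F [  2.  -21.4   7.7] w -0.004415486397831924
```

Hard stop at 21 N with no further travel, button still down. I relax the sideways load without reversing it, then lift straight up.

```bash
python3 -m jog '[{"dx":-2,"dy":0,"dz":0,"ax":0,"ay":0,"az":0},{"dx":0,"dy":0,"dz":-4,"ax":0,"ay":0,"az":0},{"dx":0,"dy":0,"dz":-4,"ax":0,"ay":0,"az":0},{"dx":0,"dy":0,"dz":-4,"ax":0,"ay":0,"az":0},{"dx":0,"dy":0,"dz":-8,"ax":0,"ay":0,"az":0},{"dx":0,"dy":0,"dz":-30,"ax":0,"ay":0,"az":0},{"dx":0,"dy":0,"dz":-30,"ax":0,"ay":0,"az":0},{"dx":0,"dy":0,"dz":-40,"ax":0,"ay":0,"az":0},{"dx":0,"dy":-35,"dz":-20,"ax":0,"ay":0,"az":0},{"dx":0,"dy":-35,"dz":-20,"ax":0,"ay":0,"az":0},{"dx":0,"dy":-35,"dz":-10,"ax":0,"ay":0,"az":0},{"dx":0,"dy":-35,"dz":0,"ax":0,"ay":0,"az":0},{"dx":0,"dy":0,"dz":0,"ax":0,"ay":0,"az":0}]'
echo;python3 -c "from h import *; st()
c=cam('side'); cv2.imwrite('pics/side6.png',cv2.resize(c['img'][155:285,250:430,::-1],None,fx=4.4,fy=4.4,interpolation=cv2.INTER_CUBIC))"
```

```text
time: 13.53
tool_pos: [0.4378, -0.0904, 0.3798]
tcp_rot: [-1.915, -2.488, 0.004]
wrist_force: [-0.1, 0.5, -0.4]
width: 0.002
grip_force: 0.0

t 13.5333 tip fixture mm [-160.9  -37.6  206.8] tcp [ 0.4378 -0.0904  0.3798] F [-0.1  0.5 -0.4] w 0.002015868355444072
[[-0.256  0.967 -0.003]
 [ 0.967  0.256 -0.001]
 [ 0.    -0.003 -1.   ]]
q [-0.26 -0.16  2.1  -0.    1.21 -0.52]
```

View pics/side6.png

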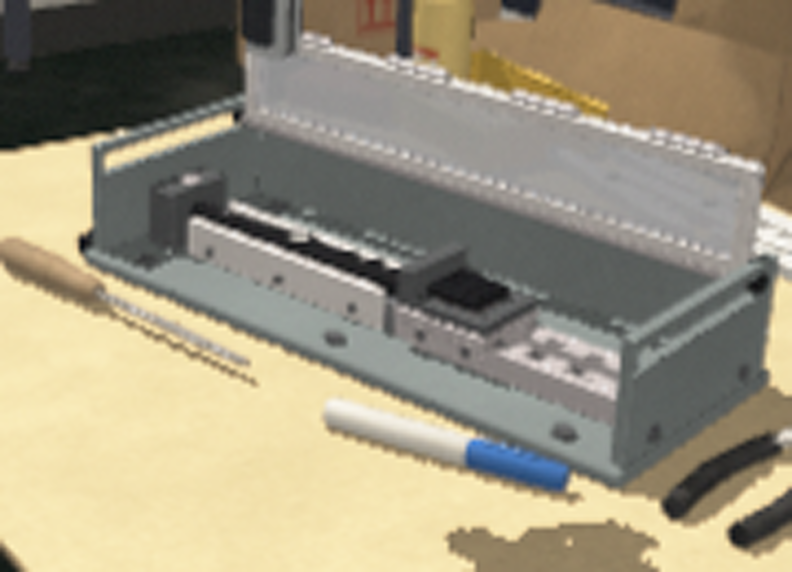

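The stop (pad about (468,287)) is up against the lever, the lever reaches the end block at (190,215), the cover is folded and the bystanders look unmoved. One numeric check follows.

```bash
python3 - <<'E'
from h import *
S=cam("side");T=cam("top")
im=cv2.imread('pics/side6.png'); b=cv2.inRange(im,(0,0,0),(36,36,36)); b[:262]=0;b[312:]=0;b[:,:420]=0;b[:,515:]=0
n,l,s,c=cv2.connectedComponentsWithStats(b);i=1+np.argmax(s[1:,4]);
for z in(.047,.043,.040): print(s[i],z,(w2f(ray(S,c[i][0]/4.4-.5+250,c[i][1]/4.4-.5+155,z))*1000).round(1))
g=cv2.cvtColor(T["img"],cv2.COLOR_RGB2GRAY); np.set_printoptions(linewidth=250)
print(g[204:218,276:304])
a=cv2.cvtColor(cv2.imread('pics/top0.png'),cv2.COLOR_BGR2GRAY)
hsv=lambda im:cv2.cvtColor(im,cv2.COLOR_BGR2HSV)
for nm,lo,hi in(("blue",(100,120,60),(130,255,255)),):
  for im in(cv2.imread('pics/top0.png'),T["img"][:,:,::-1].copy()):
    m=cv2.inRange(hsv(im),lo,hi); m[:200]=0;m[250:]=0;m[:,:360]=0;m[:,440:]=0; M=cv2.moments(m,True); print(nm,M["m00"],M["m10"]/M["m00"],M["m01"]/M["m00"])
E
```

```text
[ 428  270   79   40 1602] 0.047 [-21.3 -56.9  47. ]
[ 428  270   79   40 1602] 0.043 [-14.1 -51.9  43. ]
[ 428  270   79   40 1602] 0.04 [ -8.8 -48.1  40. ]
[[ 57  56 105 109 107 104 101  48  83  72  74 107 137 136 129 130 149 147 140 143 140 137 141 139 138 120  95  88]
 [ 59  58 108 107 108 109 101  66  64  77  73  74 102 110 139 137 142 141 140 141 138 117 100  88  80  56  46  37]
 [ 56  57  77 106 110 120 105  85  56  82  76  72  75  75 143 143 141 118 101  88  77  62  50  41  26  32  23  30]
 [ 58  57  60 156 202 205 168  66  50  78  76  73  73  54 103  87  77  64  50  39  31  30  31  31  32  32  31  31]
 [ 60  58  64 217 228 228 218 148  44  78  50  49  45  33  45  39  36  29  35  32  37  33  33  28  33  33  30  34]
 [ 55  60  60 231 229 225 225 177  51  45  27  30  27  34  36  35  33  32  34  32  36  30  32  25  34  34  33  35]
 [ 58  56  55 184 230 225 231 140  70  21  19  20  36  34  36  31  32  35  34  30  35  30  27  29  26  22  23  31]
 [ 56  56  58  98 182 191 153 109  87  22  18  19  40  33  34  29  34  31  36  28  23  29  21  64  71  95 124 142]
 [ 57  56  59  94 116 128 101 105  98  25  18  20  32  29  25  23  26  23  31  65  93 120 101 154 198 231 236 237]
 [ 65  60  62 108 105 108 104 106 102  41  14  15  21  28  39  64 119 124 143 176 235 237 232 238 243 250 249 248]
 [ 62  61  54  75 106 106 112 104 100  58  48  62  61  68 126 200 234 236 239 239 249 250 246 245 212 206 188 188]
 [ 70  60  51  57 105 109 109 106 103  80  58  72  62  74 240 244 249 248 247 227 213 191 187 178 130 116 107 106]
 [ 82  58  56  56 106 107 108 105 102  95  53  73  63  71 218 212 204 189 188 146 130 103 100  87 103 103 157 152]
 [ 89  57  59  52  73 102 106 109 107 102  40  82  82  84 128 128 115 106 106 101 130 141  99 147 153 151 168 169]]
blue 84.0 409.82142857142856 218.38095238095238Traceback (most recent call last):
  File "<stdin>", line 12, in <module>
ZeroDivisionError: float division by zero
```

The lever now touches the block: dark pixels run right up to its face, where there was a 10 px gap before. The pad reads y ≈ −57 at the raised height, so the stop has travelled about 75 mm and the button is up. Marker unmoved. Handing in.

```bash
python3 -c "from workcell import bot; print(bot.finish_job())"
```

```text
the job is handed in; nothing more can be done
None
```

The job is handed in: the cover is folded flat, the lever is pushed home against the end block, and the stop looks locked in its last notch with the button up; the tools round the fixture look undisturbed, though only the marker's position was checked by measurement.

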